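# Clamp an air cylinder in the cam fixture

## Task

Stand the compact air cylinder in the nest of the cam clamp fixture, flat on its floor between the low side rails, and let go of it. Then turn the bar handle clockwise until the sprung lock pin clicks fully down into the notch of the cam and leave it there, with the cylinder clamped but not overtightened. Leave the screwdriver, the tray and the regulator where they are.

Things in the scene. Friction and masses are not known exactly. Their poses are not given: they have to be found in the camera images.
- cylinder: loose guided compact air cylinder: aluminium block 34 (x) by 44 (y) by 46 mm high, on top three short rods and a 30 by 42 by 8 mm yoke plate (64 mm high in all), about 0.3 kg, standing on the bench; origin at the centre of its underside, z up. Grip the block across its 34 mm width (along its x)
- fixture: cam clamp fixture fixed to the bench: aluminium base plate 180 (x) by 235 (y) mm, top 16 mm above the bench. Along its y axis: the cam with its bar handle at y = -70 mm, the sliding jaw, the nest at y = +50 mm, the fixed jaw. Origin on the bench, z up
- nest (a point): centre of the nest's floor, 20 mm above the bench, axes as the fixture's. The cylinder fits with its 44 mm length along y, either way round: 6 mm high rails leave 2 mm either side of its 34 mm width; the fixed jaw (30 mm high) has its face at y = +22 mm; the open jaw's pad stands 4.5 to 6.5 mm off the cylinder's other end, and clamping pushes the cylinder to the fixed jaw
- handle_grip (a point): centre of the cam's black bar handle, on its upright axis, 70 mm above the bench; bar 66 mm long (this point's x), 14 mm thick (y), 24 mm high; nothing else within 70 mm of the axis is over 50 mm high. Turning it clockwise from above closes the jaw, against 0.25 to 0.4 N m (grip it firmly, 50 N or more); it stays where left. The notch comes after 0.6 to 1.5 rad, different each time
- lock_pin (a joint): sprung round-nosed 8 mm pin pointing level at the cam's 36 mm radius rim from the +x side, on a bracket set anywhere along a curved slot; black pull button behind. Slide in m: 0 riding on the rim, 0.007 fully in the notch. It sinks 2 mm over 0.07 rad, then snaps in: the handle jumps ahead. It stays down for 0.03 rad more, then the notch's sloping far side lifts it out by 0.28 rad; turning back hits the steep side
- jaw: sliding jaw, driven 9 mm per rad of the cam; its sprung rubber pad, 34 mm wide, presses on the cylinder's end, with 3 to 11 N at the notch; turned on far past the notch the pad is flush and the bare jaw crushes the cylinder (over 16 N). Origin at the pad's free face, on the bench, z up; axes as the fixture's
- screwdriver: loose screwdriver 170 mm long lying on the bench, to be left alone; origin at its middle
- fitting_tray: loose open grey tray of brass fittings, 90 by 120 by 35 mm, to be left alone; origin under its centre
- regulator: loose air regulator with clear bowl and gauge, 42 mm square, 104 mm high, to be left alone; origin under its centre
Mind the look-alikes: they are no part of the job. Leave any brown or green look-alike of the cylinder alone.

How it is judged (in metres and radians):
On the way, in this order (a step that is already met when the one before it is completed fails the run):
1. the cylinder stands in the nest (x of cylinder in the frame of nest between -0.004 and 0.004 m and z of cylinder in the frame of nest below 0.002 m and angle between cylinder's own z axis and vertical below 0.06 rad and horizontal distance between cylinder and nest below 0.012 m and contact force between the fingers and cylinder below 0.1 N and value of joint lock_pin below 0.003 m), for 0.2 s.
2. the lock pin has dropped into the notch with the cylinder clamped (value of joint lock_pin above 0.0055 m and contact force between jaw and cylinder above 2 N), for 0.2 s.
At the end, for the whole second after the job is handed in: The lock pin is at least 5.5 mm down in the cam's notch (fully in is 7), the jaw presses on the cylinder (over 2 N), and the cylinder stands upright (3 degrees) and at rest on the nest floor (2 mm), within 4 mm of the nest's centre across and 3 mm along (all of step 2 and x of cylinder in the frame of nest between -0.004 and 0.004 m and y of cylinder in the frame of nest between -0.003 and 0.003 m and z of cylinder in the frame of nest below 0.002 m and angle between cylinder's own z axis and vertical below 0.06 rad and linear speed of cylinder below 0.01 m/s); the robot touches nothing.
It fails at once if the jaw squeezes the cylinder too hard (the cam is overtightened) (contact force between jaw and cylinder above 16 N).
It fails at once if a bystander is pushed more than 15 mm (distance of any of screwdriver, fitting_tray, regulator from where it was at the start of the episode above 0.015 m).
It also fails if it takes over 58 s, if anything falls off the work surface, if the arm or the gripper's body presses on something with over 40 N, if the wrist force passes 120 N, or if a joint passes its speed limit or range.

## Robot

A 6-joint arm with a two-finger parallel gripper is mounted at the origin on the work surface. World frame = base frame: x ahead of the robot, y to its left, z up, the work surface at z = 0. Lengths are in m, angles in degrees, forces in N, time in s.
With the tool pointing down it reaches from about 0.375 to 0.9 m from the base axis. Payload 3.1 kg.
Tool frame: the origin (TCP) lies at the very end of the fingers, on their centre line; the grasp point (between the pads) lies 19 mm behind it (grasp_offset is the distance from the TCP to the grasp point, in m); z points along the fingers, y is the direction in which the jaws open and shut (so a half turn about z gives the same grasp; the last joint's range is limited). The gripper opens to 87 mm and grips with 3 to 60 N. Pads are 19 mm wide; open, the fingers measure 117 mm over their backs; the gripper's body (75 mm by 190 mm) begins 51 mm behind the grasp point.
Start: joints at [-83.852, 30.224, 82.088, -0, 67.689, -10.227], TCP at [0.176, -0.6, 0.223] pointing down, gripper open.
Joint ranges: [-176.69, 176.69], [-43.24, 126.21], [12.49, 139.97], [-82, 262], [0, 151.66], [-163.58, 163.58]. Speed limits (degrees/s): [159.86, 159.86, 180, 180, 180, 180].

## Interface

Orientations are given as a 3x3 rotation matrix whose columns are the frame's x, y, z axes.
In Python, from rig import * gives the robot as it stands. The module is installed in compiled form; this text tells all that it offers.
- The arm moves only by the tool play_rows, never from a script. Its argument "plan" is a list that holds one entry, the list of rows, each a list of 7 numbers: the shift along the world's x, y, z each as a share of 5 cm, from -1 to 1, then the turn, a rotation vector about the world's x, y, z each as a share of pi rad, from -1 to 1, then the gripper's target within -1 to 1 (fully open at 1, half-way at 0, shut at -1). A call has 1 to 12 rows; each row shifts and turns the commanded pose from where the row before left it; what a row does not reach is not made up. A row lasts 1/10 s, in which the tool goes at most 50 mm and 8.59 degrees, less where a joint would pass 70% of its speed; a pose out of reach is approached as far as the arm can. A call with a number of a shift or a turn outside -1 to 1 is refused whole. A call with a gripper value outside its range is refused whole. The fingers move at their own pace and stop on an object; the grip force is fixed at half the most. Time passes only in rows, so rows that do not move let the fingers close. It gives the time, the measured TCP pose, the force and the opening at its end, in the units of the state.
- read_state(): the state, without advancing time (a new reading comes with each control period).
- capture(name): name is "scene" or "top" or "wrist"; returns the picture (400x640x3 uint8, red, green, blue); there is no depth.
- camera_params(name): a dict with "intrinsics" (3x3 intrinsics, pixels), "R" (3x3) and "t" (3): a world point X has camera coordinates R X + t; the wrist camera has in their place "mount" (4x4, takes a point from camera to tool coordinates, whose origin is the TCP and whose axes are the flange's). Camera axes: x right, y down, z forward; pixel columns grow to the right and rows downward; lengths in m; the calibration is good to about 2 mm. A picture is of the moment at which its call begins: read the wrist's pose just before it. camera_params takes no time and is no camera call.
- hand_in(): hands the job in, once; it reports no verdict.
The state is a dict: "time_s": time; "joint_positions": joint angles; "qvel": joint speeds; "tau": joint torques, N m; "position": TCP position; "tcp_rot": TCP orientation; "force": force on the tool from outside, world axes, zero at the start; "moment": the same for the moment, N m; "opening": opening from 0.0 (shut) to 1.0 (fully open).
Only numpy, scipy, OpenCV 4.12 (cv2) and the standard library are available. Lean on these libraries where they do the work, as an engineer would, in place of code of your own. Each camera call takes 0.05 s, during which the arm holds its last target. There are 200 camera calls.

## Working session

There is one attempt and no reset: what is moved stays moved. The work goes in short steps, Python scripts to look and compute and a tool call to move; the robot and the scene stay as the last step left them, time stands still between calls to the robot, and variables do not carry over. Pictures are saved under pics/ and viewed, about 8 in all and at most 12, crops included, and the job is handed in when it is done.

Besides the shell and the picture viewer there is one more tool, called after ">>>" as name(argument=value, ...), one argument or row to a line, values as JSON. play_rows: Moves the arm, as the interface text tells. Its arguments: {"type":"object","properties":{"plan":{"type":"array"}},"required":["plan"]}

```bash
mkdir -p pics; cat > h.py <<'E'
from rig import *
import numpy as np, cv2
def snap(n,f):
    im=capture(n); cv2.imwrite('pics/'+f,im[:,:,::-1]); return im
def cam(n):
    p=camera_params(n)
    if 'R' in p: return p['intrinsics'],np.array(p['R']),np.array(p['t'])
    s=read_state(); T=np.eye(4);T[:3,:3]=s['tcp_rot'];T[:3,3]=s['position']
    M=np.linalg.inv(T@np.array(p['mount'])); return p['intrinsics'],M[:3,:3],M[:3,3]
def back(c,uv,z):
    K,R,t=c; d=R.T@np.linalg.solve(np.array(K),[uv[0],uv[1],1.]); o=-R.T@t
    return o+d*(z-o[2])/d[2]
def proj(c,X):
    K,R,t=c; q=np.array(K)@(R@np.array(X)+t); return q[:2]/q[2]
E
python3 - <<'E'
from h import *
a=snap('top','top1.png'); b=snap('scene','scene1.png')
for n in('top','scene'):
    K,R,t=cam(n); print(n,np.round(K,1).tolist(),np.round(R,3).tolist(),np.round(-R.T@t,3))
s=read_state(); print(s['time_s'],np.round(s['tcp_rot'],3).tolist(),s['opening'])
E
```

```text
top [[485.5, 0.0, 316.8], [0.0, 485.5, 200.8], [0.0, 0.0, 1.0]] [[0.001, -1.0, -0.002], [-0.973, -0.001, -0.231], [0.231, 0.002, -0.973]] [0.326 0.032 1.159]
scene [[482.2, 0.0, 318.5], [0.0, 482.2, 204.0], [0.0, 0.0, 1.0]] [[-0.655, 0.755, 0.011], [0.509, 0.453, -0.732], [-0.558, -0.474, -0.681]] [1.19  0.58  0.873]
0.1 [[0.959, 0.282, -0.0], [0.282, -0.959, 0.002], [0.0, -0.002, -1.0]] 1.001429569269984
```

View pics/top1.png

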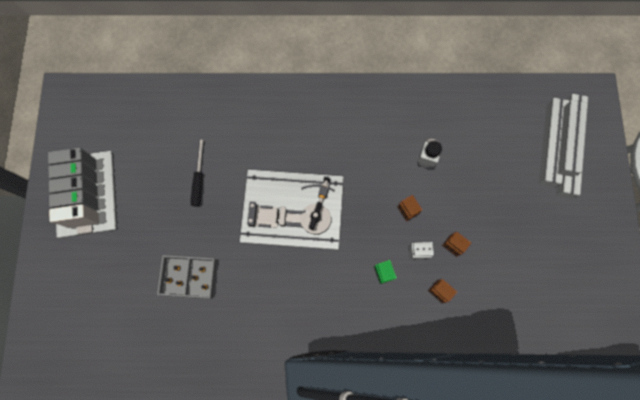

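View pics/scene1.png

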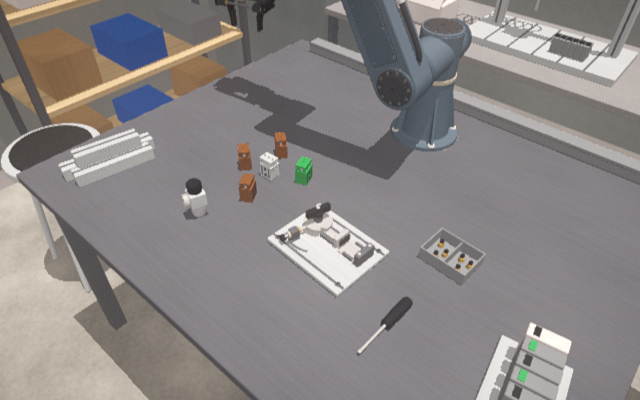

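The top view shows the fixture at about (292,209), with the cam on the right and nest at about (268,216). The white cylinder is at (423,250), between green and brown look-alikes. The regulator is at (431,152).

```bash
python3 - <<'E'
from h import *
c=cam('top')
im=cv2.imread('pics/top1.png')
P=[back(c,p,.016) for p in[(248,171),(343,177),(340,248),(241,243)]]
print(np.round(P,3),np.round(np.mean(P,0),3))
g=(im.min(2)>150).astype(np.uint8)
for nm,(x0,y0,x1,y1),z in[('fix',(225,155,360,260),.016),('cyl',(405,235,440,265),.055)]:
    m=np.zeros_like(g);m[y0:y1,x0:x1]=g[y0:y1,x0:x1]
    n=np.argwhere(m)[:,::-1].astype(np.float32); W=np.array([back(c,p,z)[:2] for p in n],np.float32)
    print(nm,cv2.minAreaRect(W))
print(back(c,(316,215),.08),back(c,(268,216),.02),back(c,(423,250),.06),back(c,(386,272),.05),back(c,(458,244),.05),back(c,(410,208),.05))
# crops
sc=cv2.imread('pics/scene1.png')
a=cv2.resize(im[155:315,225:485],None,fx=3,fy=3,interpolation=cv2.INTER_CUBIC)
cv2.imwrite('pics/crop1.png',a)
E
```

```text
[[ 0.672  0.203  0.016]
 [ 0.657 -0.03   0.016]
 [ 0.482 -0.021  0.016]
 [ 0.494  0.214  0.016]] [0.576 0.091 0.016]
fix ((0.5780513882637024, 0.09407331794500351), (0.2342778593301773, 0.17908748984336853), 85.8080825805664)
cyl ((0.4745967388153076, -0.2073582261800766), (0.032080478966236115, 0.04732505977153778), 0.06694450229406357)
[0.54833404 0.03566004 0.08      ] [0.55814225 0.15075929 0.02      ] [ 0.47159139 -0.20738469  0.06      ] [ 0.4227444  -0.12322055  0.05      ] [ 0.4868456  -0.29063094  0.05      ] [ 0.57144836 -0.18400888  0.05      ]
```

View pics/crop1.png

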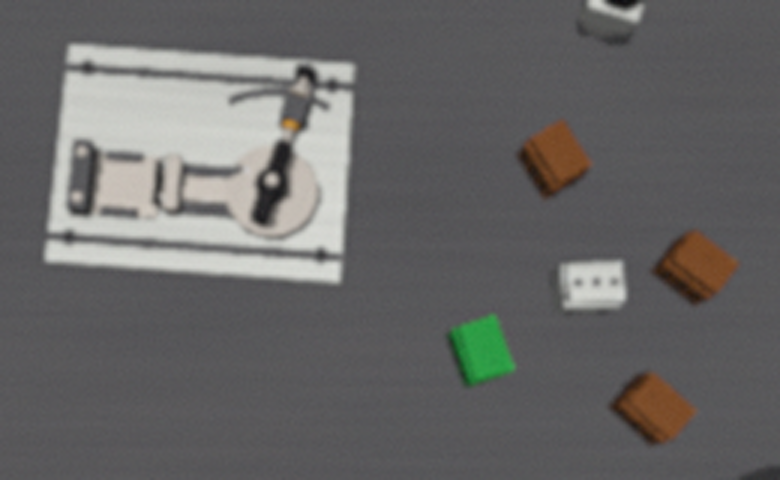

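>>> play_rows(
  plan=[
    [[0.5, 0.65, 0, 0, 0, 0.034, 1], [0.5, 0.65, 0, 0, 0, 0.034, 1], [0.5, 0.65, 0, 0, 0, 0.034, 1], [0.5, 0.65, 0, 0, 0, 0.034, 1], [0.5, 0.65, 0, 0, 0, 0.034, 1], [0.5, 0.65, 0, 0, 0, 0.034, 1], [0.5, 0.65, 0, 0, 0, 0.034, 1], [0.5, 0.65, 0, 0, 0, 0.034, 1], [0.5, 0.65, 0, 0, 0, 0.034, 1], [0.5, 0.65, 0, 0, 0, 0.034, 1], [0.5, 0.65, 0, 0, 0, 0.034, 1], [0.5, 0.65, 0, 0, 0, 0.034, 1]],
  ],
)

```text
time_s: 1.3
position: [0.4768, -0.208, 0.2223]
tcp_rot: [[-0.001, 1.0, -0.001], [1.0, 0.001, 0.0], [0.0, -0.001, -1.0]]
force: [0.9, 0.6, -0.9]
opening: 1.004
```

>>> play_rows(
  plan=[
    [[0, 0, 0, 0, 0, 0, 1], [0, 0, 0, 0, 0, 0, 1]],
  ],
)

```text
time_s: 1.5
position: [0.4763, -0.2088, 0.2222]
tcp_rot: [[0.001, 1.0, -0.001], [1.0, -0.001, -0.0], [-0.0, -0.001, -1.0]]
force: [-0.9, -0.3, 0.2]
opening: 1.0
```

```bash
python3 - <<'E'
from h import *
s=read_state(); print(s['time_s'],s['position'],np.round(s['tcp_rot'],3).tolist())
c=cam('wrist'); print(np.round(c[0],1).tolist(), -c[1].T@c[2])
snap('wrist','w1.png')
E
```

```text
1.5 [ 0.47628797 -0.20877824  0.22222184] [[0.001, 1.0, -0.001], [1.0, -0.001, -0.0], [-0.0, -0.001, -1.0]]
[[315.7, 0.0, 312.4], [0.0, 315.7, 200.9], [0.0, 0.0, 1.0]] [ 0.47594972 -0.13506158  0.38438458]
```

View pics/w1.png

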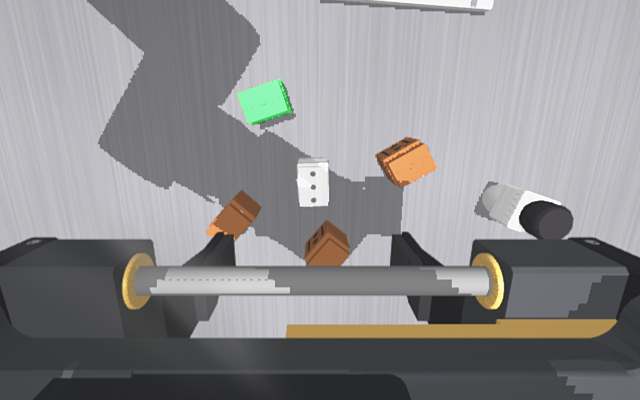

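The wrist view shows the white cylinder's yoke at about (314,185) with three dots. The top strip is its block's front face.

```bash
python3 - <<'E'
from h import *
c=cam('wrist'); im=cv2.imread('pics/w1.png')
a=cv2.resize(im[145:220,285:345],None,fx=8,fy=8,interpolation=cv2.INTER_NEAREST); cv2.imwrite('pics/c2.png',a)
m=np.zeros(im.shape[:2],np.uint8); hsv=cv2.cvtColor(im,cv2.COLOR_BGR2HSV)
for t in(205,225,240):
    m[:]=0; m[150:212,292:334]=(im[150:212,292:334].min(2)>t)
    n,l,st,ce=cv2.connectedComponentsWithStats(m); k=1+np.argmax(st[1:,4]); print(t,st[k],ce[k])
    p=np.argwhere(l==k)[:,::-1]; W=np.array([back(c,q,.064)[:2] for q in p],np.float32); print(cv2.minAreaRect(W))
# dots: dark blobs on the plate
m=(im[165:207,300:328].max(2)<140).astype(np.uint8)
n,l,st,ce=cv2.connectedComponentsWithStats(m)
for i in range(1,n): print(ce[i]+[300,165],st[i,4],back(c,ce[i]+[300,165],.064))
E
```

```text
205 [ 297  162   32   45 1216] [313.00493421 183.75657895]
((0.4752397835254669, -0.20804435014724731), (0.03216549754142761, 0.046678196638822556), 0.583770215511322)
225 [ 297  163   32   43 1109] [313.03697024 184.48422002]
((0.4753313660621643, -0.20829865336418152), (0.03176869451999664, 0.044708117842674255), 2.7041637897491455)
240 [298 168  13  20 127] [302.62992126 181.62204724]
((0.4665082097053528, -0.20080721378326416), (0.019967271015048027, 0.012484782375395298), 89.11273193359375)
[312.4 173.6] 15 [ 0.47515232 -0.196601    0.064     ]
[312.75       186.66666667] 12 [ 0.47547307 -0.21039498  0.064     ]
[313.21428571 199.64285714] 14 [ 0.47592186 -0.22441052  0.064     ]
[325. 206.] 1 [ 0.48838504 -0.23143032  0.064     ]
```

View pics/c2.png

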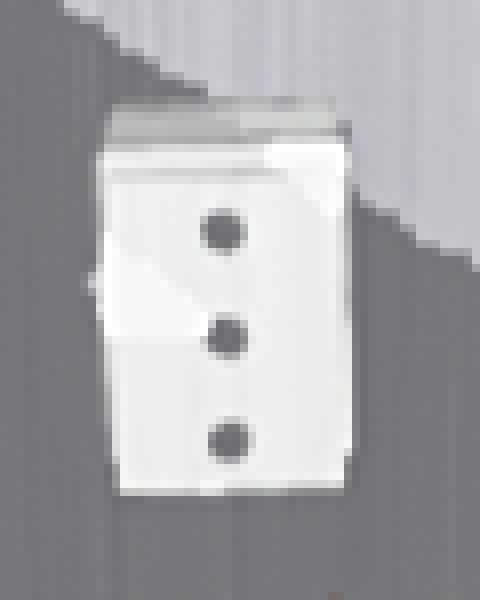

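The dots fit 14 mm spacing, so the cylinder is at (0.4755,-0.2105), yaw about +1.6°. I'll descend with the TCP 12 mm up and close.

>>> play_rows(
  plan=[
    [[-0.01, -0.035, -0.7, 0, 0, 0.009, 1], [0, 0, -0.7, 0, 0, 0, 1], [0, 0, -0.7, 0, 0, 0, 1], [0, 0, -0.7, 0, 0, 0, 1], [0, 0, -0.7, 0, 0, 0, 1], [0, 0, -0.4, 0, 0, 0, 1], [0, 0, -0.3, 0, 0, 0, 1], [0, 0, 0, 0, 0, 0, 1], [0, 0, 0, 0, 0, 0, 0], [0, 0, 0, 0, 0, 0, -1], [0, 0, 0, 0, 0, 0, -1], [0, 0, 0, 0, 0, 0, -1]],
  ],
)

```text
time_s: 2.75
position: [0.4762, -0.2118, 0.0134]
tcp_rot: [[-0.025, 1.0, 0.001], [1.0, 0.025, -0.001], [-0.001, 0.001, -1.0]]
force: [-0.3, 0.4, 1.0]
opening: 0.722
```

>>> play_rows(
  plan=[
    [[0, 0, 0, 0, 0, 0, -1], [0, 0, 0, 0, 0, 0, -1], [0, 0, 0, 0, 0, 0, -1], [0, 0, 0, 0, 0, 0, -1], [0, 0, 0, 0, 0, 0, -1]],
  ],
)

```text
time_s: 3.25
position: [0.476, -0.2114, 0.0126]
tcp_rot: [[-0.025, 1.0, 0.0], [1.0, 0.025, -0.0], [-0.0, 0.0, -1.0]]
force: [0.3, 0.0, 1.1]
opening: 0.39
```

>>> play_rows(
  plan=[
    [[0, 0, 0.4, 0, 0, 0, -1], [0, 0, 0.8, 0, 0, 0, -1], [0, 0, 0.8, 0, 0, 0, -1], [0, 0, 0.8, 0, 0, 0, -1], [0.2, 0.4, 0.2, 0, 0, 0, -1], [0.2, 0.8, 0, 0, 0, -0.01, -1], [0.3, 0.9, 0, 0, 0, -0.01, -1], [0.3, 0.9, 0, 0, 0, -0.011, -1], [0.3, 0.9, 0, 0, 0, 0, -1], [0.2, 0.8, 0, 0, 0, 0, -1], [0.1, 0.5, 0, 0, 0, 0, -1], [0, 0.2, 0, 0, 0, 0, -1]],
  ],
)

```text
time_s: 4.45
position: [0.5552, 0.0614, 0.1617]
tcp_rot: [[0.069, 0.998, -0.002], [0.998, -0.069, 0.001], [0.0, -0.002, -1.0]]
force: [-0.6, -0.5, -2.7]
opening: 0.389
```

>>> play_rows(
  plan=[
    [[0, 0, 0, 0, 0, 0, -1], [0, 0, 0, 0, 0, 0, -1], [0, 0, 0, 0, 0, 0, -1]],
  ],
)

```text
time_s: 4.75
position: [0.5554, 0.0572, 0.1624]
tcp_rot: [[0.074, 0.997, -0.001], [0.997, -0.074, -0.0], [-0.0, -0.001, -1.0]]
force: [0.2, 0.0, -3.1]
opening: 0.389
```

```bash
python3 - <<'E'
from h import *
s=read_state(); print(s['time_s'],s['position'],np.round(s['tcp_rot'],3).tolist())
c=cam('wrist'); snap('wrist','w2.png'); np.save('w2.npy',np.c_[c[1],c[2]])
im=cv2.imread('pics/w2.png')
E
```

```text
4.75 [0.55541149 0.05719592 0.16235186] [[0.074, 0.997, -0.001], [0.997, -0.074, -0.0], [-0.0, -0.001, -1.0]]
```

View pics/w2.png

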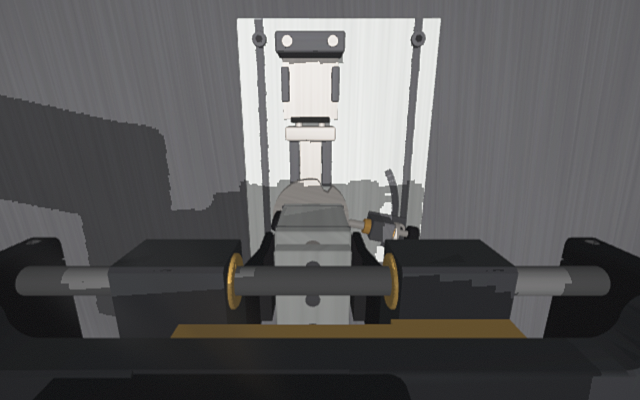

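The view shows the rails at columns ~285 and ~336 (rows 67–102), the fixed jaw at rows 30–58, and the jaw pad at rows 117–138. I'll zoom in for the edges.

```bash
python3 - <<'E'
from h import *
im=cv2.imread('pics/w2.png')
a=cv2.resize(im[20:145,265:355],None,fx=6,fy=6,interpolation=cv2.INTER_NEAREST)[:600]
cv2.imwrite('pics/c3.png',cv2.resize(im[20:145,265:355],None,fx=4.8,fy=4.8,interpolation=cv2.INTER_NEAREST))
g=cv2.cvtColor(im,cv2.COLOR_BGR2GRAY)
for r in(72,80,88,96):print(r,g[r,276:346].tolist())
E
```

```text
72 [230, 231, 234, 238, 238, 111, 110, 119, 117, 119, 119, 107, 83, 149, 247, 240, 238, 238, 237, 235, 233, 234, 233, 233, 234, 237, 234, 234, 234, 234, 235, 236, 235, 235, 234, 233, 235, 236, 236, 235, 235, 235, 235, 235, 237, 236, 234, 233, 234, 234, 234, 232, 234, 238, 239, 159, 94, 119, 121, 118, 117, 113, 103, 141, 243, 236, 231, 229, 230, 231]
80 [230, 230, 233, 237, 237, 129, 106, 117, 118, 118, 119, 111, 94, 161, 247, 240, 238, 238, 236, 235, 233, 233, 233, 233, 234, 236, 233, 233, 234, 235, 235, 235, 235, 234, 233, 232, 235, 236, 235, 235, 235, 235, 234, 235, 236, 235, 233, 233, 234, 234, 234, 232, 234, 239, 239, 147, 97, 120, 120, 117, 116, 112, 100, 144, 243, 235, 231, 230, 231, 231]
88 [231, 229, 233, 236, 237, 152, 103, 117, 117, 117, 118, 115, 92, 142, 248, 240, 237, 238, 236, 234, 233, 233, 232, 232, 234, 235, 234, 232, 233, 234, 234, 235, 234, 233, 232, 232, 235, 235, 234, 235, 234, 234, 233, 234, 235, 235, 233, 232, 233, 234, 233, 232, 233, 238, 239, 148, 100, 120, 120, 117, 115, 108, 108, 177, 240, 234, 231, 230, 231, 233]
96 [232, 229, 232, 235, 237, 193, 105, 114, 117, 116, 118, 114, 87, 126, 248, 239, 236, 237, 236, 234, 232, 232, 232, 232, 233, 235, 233, 232, 232, 234, 234, 235, 234, 233, 231, 231, 233, 235, 234, 234, 234, 233, 233, 233, 235, 235, 232, 232, 232, 234, 233, 231, 234, 239, 239, 108, 99, 122, 118, 115, 114, 107, 119, 211, 239, 234, 232, 231, 232, 233]
```

View pics/c3.png

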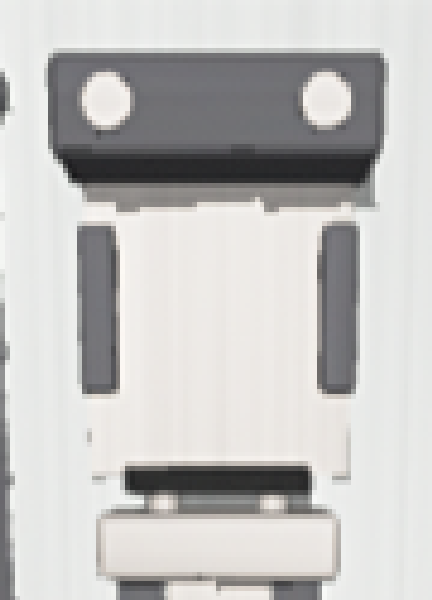

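```bash
cat > m.py <<'E'
from h import *
A=np.load('w2.npy'); c=(cam('wrist')[0],A[:,:3],A[:,3])
f=lambda u,v,z:np.round(back(c,(u,v),z)*1000,1)
for v in(72,84,96):
    l,r=f(289.6,v,.020),f(331.5,v,.020); print(v,l,r,(l+r)/2,np.linalg.norm(r-l))
print('jaw face floor',f(280,58.3,.02),f(341,58.3,.02),'top',[f(310,51.2,z) for z in(.046,.05)])
print('jaw top corners',f(265+50/4.8,51,.05),f(265+383/4.8,51,.05))
print('rail ends', f(310,20+225/4.8,.026),f(310,20+393/4.8,.026))
print('plate floor edge',f(310,20+480/4.8,.02),f(310,20+205/4.8,.02))
print('black pad top edge', f(265+125/4.8,20+466/4.8,.04),f(265+310/4.8,20+466/4.8,.04))
print('base far corners',f(237,18,.016),f(441,18,.016))
print('cyl yoke dots', f(312,299,.1624-.0126+.064),f(312,246,.1624-.0126+.064))
E
python3 m.py
```

```text
72 [542.3 167.   20. ] [579.9 164.2  20. ] [561.1 165.6  20. ] 37.70411118167357
84 [541.4 156.9  20. ] [579.3 154.1  20. ] [560.35 155.5   20.  ] 38.003289331319706
96 [540.4 146.6  20. ] [578.7 143.8  20. ] [559.55 145.2   20.  ] 38.40221347787136
jaw face floor [534.9 179.   20. ] [588.9 174.9  20. ] top [array([561.8, 178.3,  46. ]), array([561.7, 177.6,  50. ])]
jaw top corners [534.3 179.8  50. ] [589.4 175.7  50. ]
rail ends [560.9 169.2  26. ] [558.7 139.9  26. ]
plate floor edge [557.4 124.   20. ] [561.2 173.4  20. ]
black pad top edge [541.3 128.1  40. ] [574.8 125.6  40. ]
base far corners [500.4 214.6  16. ] [677.9 201.4  16. ]
cyl yoke dots [554.8  59.2 213.8] [556.5  82.1 213.8]
```

Checks agree: rail gap is 38 mm, yaw is −4.25° (the tool is at −4.24°), and the jaw face is at y≈177.3. That puts the nest at about (0.5604,0.1553). I'll aim for y −2.5 mm to leave clearance at both ends.

>>> play_rows(
  plan=[
    [[0.05, 0.5, 0, 0, 0, 0, -1], [0.05, 0.7, 0, 0, 0, 0, -1], [0, 0.5, 0, 0, 0, 0, -1], [0, 0.19, 0, 0, 0, 0, -1], [0, 0, 0, 0, 0, 0, -1], [0, 0, -0.5, 0, 0, 0, -1], [0, 0, -0.6, 0, 0, 0, -1], [0, 0, -0.6, 0, 0, 0, -1], [0, 0, -0.4, 0, 0, 0, -1], [0, 0, -0.1, 0, 0, 0, -1], [0, 0, 0, 0, 0, 0, -1], [0, 0, 0, 0, 0, 0, -1]],
  ],
)

```text
time_s: 6.0
position: [0.5618, 0.1525, 0.0535]
tcp_rot: [[0.073, 0.997, 0.002], [0.997, -0.073, -0.0], [0.0, 0.002, -1.0]]
force: [0.2, -0.1, -2.6]
opening: 0.39
```

```bash
python3 - <<'E'
from h import *
s=read_state(); print(s['time_s'],s['position'],np.round(s['tcp_rot'],3).tolist())
c=cam('wrist'); snap('wrist','w3.png'); np.save('w3.npy',np.c_[c[1],c[2]])
im=cv2.imread('pics/w3.png'); cv2.imwrite('pics/c4.png',cv2.resize(im[60:340,200:430],None,fx=2,fy=2))
E
```

```text
6.0 [0.56183341 0.15245367 0.05354834] [[0.073, 0.997, 0.002], [0.997, -0.073, -0.0], [0.0, 0.002, -1.0]]
```

View pics/c4.png

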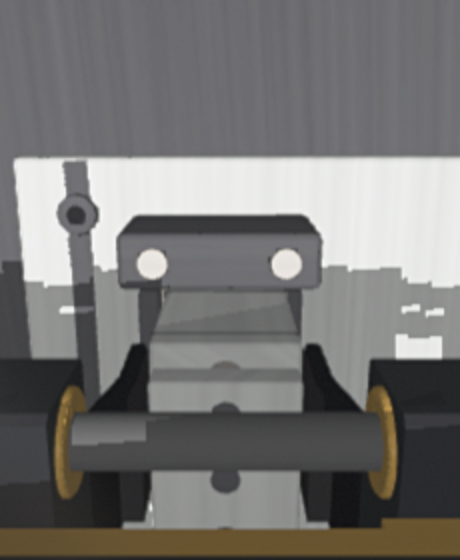

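>>> play_rows(
  plan=[
    [[0, 0, 0, 0, 0, 0, -1], [0, 0, 0, 0, 0, 0, -1], [0, 0, 0, 0, 0, 0, -1]],
  ],
)

```text
time_s: 6.35
position: [0.5611, 0.1532, 0.0532]
tcp_rot: [[0.072, 0.997, 0.001], [0.997, -0.072, 0.0], [0.0, 0.001, -1.0]]
force: [1.1, 0.4, -3.3]
opening: 0.388
```

>>> play_rows(
  plan=[
    [[-0.01, -0.02, 0, 0, 0, 0, -1], [0, 0, -0.1, 0, 0, 0, -1], [0, 0, -0.15, 0, 0, 0, -1], [0, 0, -0.1, 0, 0, 0, -1], [0, 0, -0.05, 0, 0, 0, -1], [0, 0, 0, 0, 0, 0, -1], [0, 0, 0, 0, 0, 0, -1], [0, 0, 0, 0, 0, 0, -1]],
  ],
)

```text
time_s: 7.15
position: [0.5596, 0.1521, 0.0326]
tcp_rot: [[0.072, 0.997, -0.001], [0.997, -0.072, -0.0], [-0.0, -0.001, -1.0]]
force: [-2.3, -0.6, 3.2]
opening: 0.386
```

>>> play_rows(
  plan=[
    [[0, 0, 0, 0, 0, 0, 0], [0, 0, 0, 0, 0, 0, 0.5], [0, 0, 0, 0, 0, 0, 0.5], [0, 0, 0, 0, 0, 0, 0.5], [0, 0, 0, 0, 0, 0, 0.5], [0, 0, 0.3, 0, 0, 0, 0.5], [0, 0, 0.8, 0, 0, 0, 0.5], [0, -0.4, 1, 0, 0, 0, 0.5], [0, -0.8, 0.8, 0, 0, 0, 1], [0, -0.5, 0, 0, 0, 0, 1], [0, 0, 0, 0, 0, 0, 1], [0, 0, 0, 0, 0, 0, 1]],
  ],
)

```text
time_s: 8.35
position: [0.56, 0.073, 0.1701]
tcp_rot: [[0.074, 0.997, 0.001], [0.997, -0.074, 0.0], [0.001, 0.001, -1.0]]
force: [-0.0, 0.5, -0.4]
opening: 0.973
```

>>> play_rows(
  plan=[
    [[0, 0, 0, 0, 0, 0, 1], [0, 0, 0, 0, 0, 0, 1]],
  ],
)

```text
time_s: 8.55
position: [0.5596, 0.0742, 0.1688]
tcp_rot: [[0.071, 0.997, -0.001], [0.997, -0.071, 0.0], [0.0, -0.002, -1.0]]
force: [0.2, 0.0, -0.5]
opening: 0.996
```

```bash
python3 - <<'E'
from h import *
s=read_state(); print(s['time_s'],s['position'],np.round(s['tcp_rot'],3).tolist())
c=cam('wrist'); snap('wrist','w4.png'); np.save('w4.npy',np.c_[c[1],c[2]])
im=cv2.imread('pics/w4.png')[20:300,200:440]; cv2.imwrite('pics/c5.png',cv2.resize(im,None,fx=2.1,fy=2.1,interpolation=cv2.INTER_CUBIC))
E
```

```text
8.55 [0.55964243 0.07421417 0.16875799] [[0.071, 0.997, -0.001], [0.997, -0.071, 0.0], [0.0, -0.002, -1.0]]
```

View pics/c5.png

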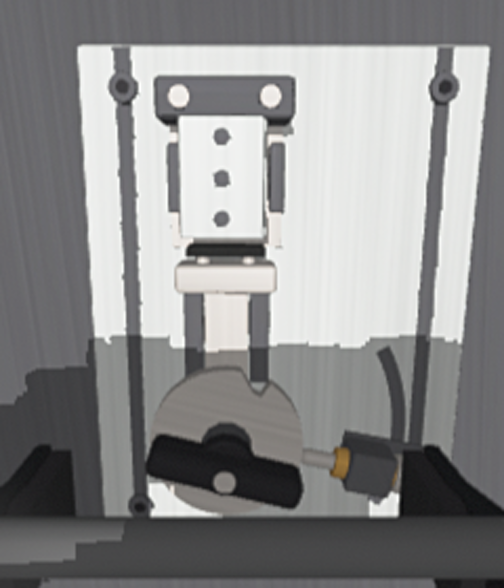

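The cylinder sits between the rails, square on. The cam notch is at crop (259,390), the pin tip at crop (302,456), the handle cap at crop (224,482).

```bash
python3 - <<'E'
from h import *
A=np.load('w4.npy'); c=(cam('wrist')[0],A[:,:3],A[:,3])
f=lambda u,v,z:np.round(back(c,(200+u/2.1,20+v/2.1),z)*1000,1)
d=np.array([f(222,v,.064) for v in(137,178,218)]); print('cyl',d.tolist())
for z in(.082,.085): print('cap',f(224,482,z))
C=np.array([551.5,35.6])
print('cap proj expect',(proj(c,[.5515,.0356,.082])-[200,20])*2.1)
for z in(.03,.036,.042,.05):
    o=[]
    for u,v in[(240,370),(262,395),(272,382),(302,455),(154,430),(225,366)]:
        w=f(u,v,z)[:2]-C; o.append((round(np.hypot(*w),1),round(np.degrees(np.arctan2(w[1],w[0])),1)))
    print(z,o)
# bar top: left/right end mids
print('bar far top edge',f(155,436,.082),f(300,468,.082),'near top edge',f(150,472,.082),f(297,507,.082))
E
```

```text
cyl [[560.3, 168.9, 64.0], [559.1, 154.1, 64.0], [558.0, 139.1, 64.0]]
cap [551.2  35.4  82. ]
cap [551.4  36.7  85. ]
cap proj expect [224.6473323  481.48152932]
0.03 [(np.float64(33.9), np.float64(74.9)), (np.float64(26.9), np.float64(47.1)), (np.float64(34.8), np.float64(47.8)), (np.float64(37.9), np.float64(-18.6)), (np.float64(35.1), np.float64(170.5)), (np.float64(35.2), np.float64(86.9))]
0.036 [(np.float64(35.4), np.float64(75.6)), (np.float64(28.2), np.float64(49.9)), (np.float64(36.0), np.float64(49.8)), (np.float64(36.7), np.float64(-15.2)), (np.float64(34.6), np.float64(166.8)), (np.float64(36.8), np.float64(86.7))]
0.042 [(np.float64(37.0), np.float64(76.1)), (np.float64(29.6), np.float64(52.3)), (np.float64(37.2), np.float64(51.8)), (np.float64(35.7), np.float64(-11.6)), (np.float64(34.2), np.float64(162.8)), (np.float64(38.3), np.float64(86.6))]
0.05 [(np.float64(39.1), np.float64(76.7)), (np.float64(31.5), np.float64(55.2)), (np.float64(38.8), np.float64(54.2)), (np.float64(34.6), np.float64(-6.5)), (np.float64(34.0), np.float64(157.7)), (np.float64(40.4), np.float64(86.3))]
bar far top edge [525.2  57.2  82. ] [582.4  39.4  82. ] near top edge [521.6  41.9  82. ] [580.4  22.1  82. ]
```

Handle axis is measured at (0.5514,0.0355) against (0.5515,0.0356) predicted. The bar is at about −18°, the notch about 49° and the pin about −17°, so roughly 1.15 rad to go. Grip force is capped at 30 N, so I'll grip 20 mm off-axis on the −x end for leverage.

>>> play_rows(
  plan=[
    [[-0.054, -0.1, 0, 0, 0, 0.047, 1], [-0.07, -0.1, 0, 0, 0, 0.047, 1], [-0.07, -0.1, 0, 0, 0, 0.047, 1], [-0.07, -0.1, 0, 0, 0, 0.047, 1], [-0.07, -0.1, 0, 0, 0, 0.047, 1], [-0.07, -0.1, 0, 0, 0, 0.047, 1], [-0.07, -0.048, 0, 0, 0, 0.047, 1], [-0.07, 0, 0, 0, 0, 0.047, 1], [0, 0, 0, 0, 0, 0.047, 1], [0, 0, 0, 0, 0, 0, 1], [0, 0, 0, 0, 0, 0, 1], [0, 0, 0, 0, 0, 0, 1]],
  ],
)

```text
time_s: 9.8
position: [0.5331, 0.0411, 0.1691]
tcp_rot: [[-0.951, 0.311, -0.0], [0.311, 0.951, 0.0], [0.0, -0.0, -1.0]]
force: [0.4, 0.9, -0.5]
opening: 1.003
```

>>> play_rows(
  plan=[
    [[0, 0, -0.6, 0, 0, 0, 1], [0, 0, -0.8, 0, 0, 0, 1], [0, 0, -0.6, 0, 0, 0, 0.5], [0, 0, -0.28, 0, 0, 0, 0.2], [0, 0, 0, 0, 0, 0, 0], [0, 0, 0, 0, 0, 0, -0.3], [0, 0, 0, 0, 0, 0, -1], [0, 0, 0, 0, 0, 0, -1], [0, 0, 0, 0, 0, 0, -1], [0, 0, 0, 0, 0, 0, -1], [0, 0, 0, 0, 0, 0, -1], [0, 0, 0, 0, 0, 0, -1]],
  ],
)

```text
time_s: 11.0
position: [0.533, 0.0413, 0.0555]
tcp_rot: [[-0.951, 0.31, 0.0], [0.31, 0.951, 0.001], [0.0, 0.001, -1.0]]
force: [-0.6, 8.3, 1.5]
opening: 0.177
```

>>> play_rows(
  plan=[
    [[0, 0, 0, 0, 0, 0, -1], [0, 0, 0, 0, 0, 0, -1], [0, 0, 0, 0, 0, 0, -1]],
  ],
)

```text
time_s: 11.3
position: [0.5331, 0.0418, 0.0555]
tcp_rot: [[-0.951, 0.31, 0.0], [0.31, 0.951, 0.001], [0.0, 0.001, -1.0]]
force: [1.0, 5.2, 1.1]
opening: 0.159
```

```bash
python3 - <<'E'
from h import *
C=np.array([.5514,.0356])
s=read_state(); print(s['time_s'],s['position'],s['opening'],s['force'],s['moment'])
a=162; 
def P(a): return C+.020*np.array([np.cos(np.radians(a)),np.sin(np.radians(a))])
for st in(5,):
  for k in range(14): print(k,a-st*(k+1),np.round((P(a-st*(k+1))-P(a-st*k))/.05,3))
print('2.5deg near 105..90'); 
for b in(107,104.5,102,99.5,97,94.5,92):print(b,np.round((P(b-2.5)-P(b))/.05,4))
E
```

```text
11.3 [0.53311542 0.04182989 0.05545727] 0.15890909541464274 [1.02563991 5.23117348 1.10946578] [ 0.86874284 -0.15151961 -0.0126615 ]
0 157 [0.012 0.033]
1 152 [0.015 0.031]
2 147 [0.018 0.03 ]
3 142 [0.02  0.028]
4 137 [0.023 0.027]
5 132 [0.025 0.024]
6 127 [0.027 0.022]
7 122 [0.029 0.02 ]
8 117 [0.03  0.017]
9 112 [0.032 0.014]
10 107 [0.033 0.012]
11 102 [0.034 0.009]
12 97 [0.034 0.006]
13 92 [0.035 0.003]
2.5deg near 105..90
107 [0.0168 0.0047]
104.5 [0.017 0.004]
102 [0.0171 0.0033]
99.5 [0.0173 0.0025]
97 [0.0174 0.0017]
94.5 [0.0174 0.001 ]
92 [0.0175 0.0002]
```

>>> play_rows(
  plan=[
    [[0.012, 0.033, 0, 0, 0, -0.0278, -1], [0.015, 0.031, 0, 0, 0, -0.0278, -1], [0.018, 0.03, 0, 0, 0, -0.0278, -1], [0.02, 0.028, 0, 0, 0, -0.0278, -1], [0.023, 0.027, 0, 0, 0, -0.0278, -1], [0.025, 0.024, 0, 0, 0, -0.0278, -1], [0.027, 0.022, 0, 0, 0, -0.0278, -1], [0.029, 0.02, 0, 0, 0, -0.0278, -1], [0.03, 0.017, 0, 0, 0, -0.0278, -1], [0, 0, 0, 0, 0, 0, -1], [0, 0, 0, 0, 0, 0, -1]],
  ],
)

```text
time_s: 12.4
position: [0.5429, 0.0532, 0.0555]
tcp_rot: [[-0.454, 0.891, 0.0], [0.891, 0.454, 0.001], [0.001, 0.001, -1.0]]
force: [-0.3, 4.6, 3.0]
opening: 0.161
```

```bash
cat > st.py <<'E'
from h import *
s=read_state(); R=np.array(s['tcp_rot']); p=np.array(s['position'])
m=np.array(s['moment']); F=np.array(s['force']); w=p[:2]-[.5514,.0356]
print(s['time_s'],'turned',162-90-np.degrees(np.arctan2(R[1,1],R[0,1])),'polar',np.degrees(np.arctan2(w[1],w[0])),np.hypot(*w),'F',np.round(F,1),'M',np.round(m,2),'Mz about axis',m[2]+w[0]*F[1]-w[1]*F[0],s['opening'])
E
python3 st.py
```

```text
12.4 turned 45.00866598937754 polar 115.86517419988401 0.019506639096976752 F [-0.3  4.6  3. ] M [ 0.99 -0.1  -0.15] Mz about axis -0.18061339942699456 0.16072631142904614
```

>>> play_rows(
  plan=[
    [[0.016, 0.008, 0, 0, 0, -0.0139, -1], [0.016, 0.007, 0, 0, 0, -0.0139, -1], [0.016, 0.006, 0, 0, 0, -0.0139, -1]],
  ],
)

```text
time_s: 12.7
position: [0.545, 0.0541, 0.0555]
tcp_rot: [[-0.334, 0.942, -0.001], [0.942, 0.334, 0.001], [0.001, -0.0, -1.0]]
force: [-1.4, 4.5, 3.1]
opening: 0.16
```

```bash
python3 st.py
```

```text
12.7 turned 52.458877578920635 polar 109.16096654895483 0.019563290733094752 F [-1.4  4.5  3.1] M [ 0.91 -0.01  0.38] Mz about axis 0.37976095396994825 0.15958523230304344
```

>>> play_rows(
  plan=[
    [[0.017, 0.005, 0, 0, 0, -0.0139, -1]],
  ],
)

```text
time_s: 12.8
position: [0.5458, 0.0543, 0.0555]
tcp_rot: [[-0.293, 0.956, -0.001], [0.956, 0.293, 0.001], [0.001, -0.001, -1.0]]
force: [0.4, 5.1, 3.6]
opening: 0.158
```

```bash
python3 st.py
```

```text
12.8 turned 54.96228814896357 polar 106.69873299279904 0.019566813847888342 F [0.4 5.1 3.6] M [ 0.93 -0.01  0.41] Mz about axis 0.3688890914259984 0.15752289432267136
```

>>> play_rows(
  plan=[
    [[0.017, 0.005, 0, 0, 0, -0.0139, -1]],
  ],
)

```text
time_s: 12.9
position: [0.5467, 0.0546, 0.0555]
tcp_rot: [[-0.251, 0.968, -0.001], [0.968, 0.251, 0.001], [0.001, -0.001, -1.0]]
force: [-1.3, 4.4, 2.2]
opening: 0.16
```

```bash
python3 st.py; python3 - <<'E'
from h import *
c=cam('wrist'); snap('wrist','w5.png'); snap('scene','s5.png')
w=cv2.imread('pics/w5.png'); s=cv2.imread('pics/s5.png')[195:295,260:400]
cv2.imwrite('pics/c6.png',np.vstack([w[:, :],cv2.resize(s,(640,457),interpolation=cv2.INTER_CUBIC)[80:280]]))
E
```

```text
12.9 turned 57.46331500838357 polar 104.03389713989372 0.019576004385128153 F [-1.3  4.4  2.2] M [ 0.98 -0.05  0.34] Mz about axis 0.34275501652078455 0.16044471616881717
```

View pics/c6.png

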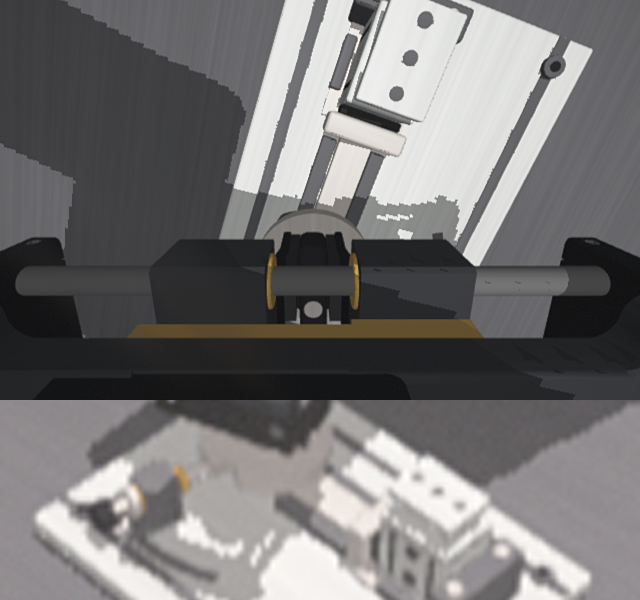

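The jaw is closing up to the cylinder and the handle is following. Resisting moment is about 0.35 N m and the pin isn't in yet. I'll continue in small steps and watch the moment.

>>> play_rows(
  plan=[
    [[0.0103, 0.0024, 0, 0, 0, -0.0083, -1]],
  ],
)

```text
time_s: 13.1
position: [0.5471, 0.0547, 0.0555]
tcp_rot: [[-0.226, 0.974, -0.001], [0.974, 0.226, 0.001], [0.001, -0.001, -1.0]]
force: [-1.2, 5.1, 4.1]
opening: 0.16
```

```bash
python3 st.py
```

```text
13.1 turned 58.91068545441331 polar 102.70047089607367 0.019582629128885545 F [-1.2  5.1  4.1] M [ 0.94 -0.02  0.36] Mz about axis 0.3604450284334773 0.15983181809598024
```

>>> play_rows(
  plan=[
    [[0.0103, 0.0022, 0, 0, 0, -0.0083, -1]],
  ],
)

```text
time_s: 13.2
position: [0.5476, 0.0548, 0.0555]
tcp_rot: [[-0.201, 0.98, -0.001], [0.98, 0.201, 0.001], [0.001, -0.001, -1.0]]
force: [-1.7, 6.4, 3.1]
opening: 0.16
```

```bash
python3 st.py
```

```text
13.2 turned 60.41318205793828 polar 101.24751614125826 0.01959649447110305 F [-1.7  6.4  3.1] M [ 0.99 -0.03  0.35] Mz about axis 0.3542254448256589 0.15961433902154795
```

>>> play_rows(
  plan=[
    [[0.0103, 0.002, 0, 0, 0, -0.0083, -1]],
  ],
)

```text
time_s: 13.3
position: [0.5481, 0.0549, 0.0555]
tcp_rot: [[-0.175, 0.985, -0.001], [0.985, 0.175, 0.001], [0.001, -0.001, -1.0]]
force: [-0.5, 4.5, 3.8]
opening: 0.157
```

```bash
python3 st.py
```

```text
13.3 turned 61.90388248818003 polar 99.62988343654727 0.01960470707994055 F [-0.5  4.5  3.8] M [ 1.   -0.11  0.41] Mz about axis 0.4089242440238503 0.15730691078373038
```

>>> play_rows(
  plan=[
    [[0.0103, 0.0016, 0, 0, 0, -0.0083, -1]],
  ],
)

```text
time_s: 13.4
position: [0.5486, 0.055, 0.0555]
tcp_rot: [[-0.149, 0.989, -0.001], [0.989, 0.149, 0.001], [0.001, -0.001, -1.0]]
force: [-0.6, 5.8, 2.3]
opening: 0.158
```

```bash
python3 st.py
```

```text
13.4 turned 63.40218987343522 polar 98.11474665889456 0.019630303854482122 F [-0.6  5.8  2.3] M [ 1.01 -0.03  0.37] Mz about axis 0.36537799016521355 0.1575306473710116
```

>>> play_rows(
  plan=[
    [[0.0103, 0.0014, 0, 0, 0, -0.0083, -1]],
  ],
)

```text
time_s: 13.5
position: [0.5491, 0.0551, 0.0555]
tcp_rot: [[-0.124, 0.992, -0.001], [0.992, 0.124, 0.001], [0.001, -0.001, -1.0]]
force: [-2.0, 5.6, 2.8]
opening: 0.157
```

```bash
python3 st.py
```

```text
13.5 turned 64.894947300335 polar 96.74996567780555 0.01963202438983396 F [-2.   5.6  2.8] M [ 0.96 -0.05  0.32] Mz about axis 0.34720828511048346 0.1567613123130237
```

>>> play_rows(
  plan=[
    [[0.0103, 0.0012, 0, 0, 0, -0.0083, -1]],
  ],
)

```text
time_s: 13.6
position: [0.5496, 0.0551, 0.0555]
tcp_rot: [[-0.098, 0.995, -0.001], [0.995, 0.098, 0.001], [0.001, -0.001, -1.0]]
force: [-1.7, 5.6, 3.2]
opening: 0.161
```

```bash
python3 st.py
```

```text
13.6 turned 66.38974591356437 polar 95.2446270441068 0.019631298548236073 F [-1.7  5.6  3.2] M [ 0.92 -0.    0.37] Mz about axis 0.3965261843539404 0.16118353864629362
```

>>> play_rows(
  plan=[
    [[0.0104, 0.001, 0, 0, 0, -0.0083, -1]],
  ],
)

```text
time_s: 13.7
position: [0.5502, 0.0552, 0.0555]
tcp_rot: [[-0.072, 0.997, -0.001], [0.997, 0.072, 0.001], [0.001, -0.001, -1.0]]
force: [-1.3, 5.1, 3.3]
opening: 0.16
```

```bash
python3 st.py
```

```text
13.7 turned 67.89459725085729 polar 93.61879726618984 0.01963583625019776 F [-1.3  5.1  3.3] M [0.89 0.03 0.35] Mz about axis 0.3714270997226939 0.1596019394136167
```

>>> play_rows(
  plan=[
    [[0.0104, 0.0006, 0, 0, 0, -0.0083, -1]],
  ],
)

```text
time_s: 13.8
position: [0.5507, 0.0552, 0.0555]
tcp_rot: [[-0.045, 0.999, -0.001], [0.999, 0.045, 0.001], [0.001, -0.001, -1.0]]
force: [-1.3, 5.7, 3.1]
opening: 0.162
```

```bash
python3 st.py
```

```text
13.8 turned 69.40005861036217 polar 92.14456901774794 0.019619508608062653 F [-1.3  5.7  3.1] M [ 0.9  -0.07  0.25] Mz about axis 0.271351416279497 0.16187698255580235
```

>>> play_rows(
  plan=[
    [[0.0104, 0.0004, 0, 0, 0, -0.0083, -1]],
  ],
)

```text
time_s: 13.9
position: [0.5513, 0.0552, 0.0555]
tcp_rot: [[-0.019, 1.0, -0.001], [1.0, 0.019, 0.001], [0.001, -0.001, -1.0]]
force: [-0.7, 5.6, 3.4]
opening: 0.159
```

```bash
python3 st.py
```

```text
13.9 turned 70.91702983302578 polar 90.33692091000827 0.01963562969139776 F [-0.7  5.6  3.4] M [ 0.9  -0.04  0.16] Mz about axis 0.1693187371157264 0.15896763056701083
```

The moment is falling (0.37, 0.27, 0.17), so the pin has started to sink. I'll switch to 1° steps.

>>> play_rows(
  plan=[
    [[0.007, 0.0001, 0, 0, 0, -0.0056, -1]],
  ],
)

```text
time_s: 14.0
position: [0.5517, 0.0552, 0.0555]
tcp_rot: [[-0.0, 1.0, -0.0], [1.0, 0.0, 0.001], [0.001, -0.0, -1.0]]
force: [-1.4, 5.1, 4.1]
opening: 0.156
```

```bash
python3 st.py
```

```text
14.0 turned 71.98832340327627 polar 89.03169727619868 0.019584129604844465 F [-1.4  5.1  4.1] M [ 0.95 -0.04 -0.08] Mz about axis -0.04948607432206508 0.15610731220441748
```

>>> play_rows(
  plan=[
    [[0.007, 0, 0, 0, 0, -0.0056, -1]],
  ],
)

```text
time_s: 14.1
position: [0.5521, 0.0552, 0.0555]
tcp_rot: [[0.018, 1.0, -0.0], [1.0, -0.018, 0.001], [0.001, -0.0, -1.0]]
force: [-0.3, 4.4, 1.4]
opening: 0.154
```

```bash
python3 st.py
```

```text
14.1 turned 73.01765748139178 polar 87.85045024145093 0.01958270164097724 F [-0.3  4.4  1.4] M [ 0.98  0.07 -0.02] Mz about axis -0.011643457594372185 0.15397282741035162
```

>>> play_rows(
  plan=[
    [[0.004, 0, 0, 0, 0, -0.003, -1], [0, 0, 0, 0, 0, 0, -1]],
  ],
)

```text
time_s: 14.3
position: [0.5522, 0.0552, 0.0555]
tcp_rot: [[0.026, 1.0, -0.001], [1.0, -0.026, 0.001], [0.001, -0.001, -1.0]]
force: [-1.3, 5.6, 3.0]
opening: 0.163
```

```bash
python3 st.py
```

```text
14.3 turned 73.49934196361389 polar 87.53230113395496 0.019614098514423674 F [-1.3  5.6  3. ] M [ 0.95 -0.    0.05] Mz about axis 0.08528672632189792 0.1630817653982259
```

>>> play_rows(
  plan=[
    [[0.004, 0, 0, 0, 0, -0.003, -1], [0, 0, 0, 0, 0, 0, -1]],
  ],
)

```text
time_s: 14.5
position: [0.5524, 0.0552, 0.0555]
tcp_rot: [[0.035, 0.999, -0.001], [0.999, -0.035, 0.001], [0.001, -0.001, -1.0]]
force: [-1.5, 5.4, 3.9]
opening: 0.161
```

```bash
python3 st.py
```

```text
14.5 turned 74.01160172500416 polar 87.11407049379162 0.019622067184325416 F [-1.5  5.4  3.9] M [ 0.95 -0.03  0.13] Mz about axis 0.16705168667756043 0.160767766173816
```

The moment reversed, then started to build again, which looks like the snap at about 72°. I'll release, lift and look.

>>> play_rows(
  plan=[
    [[0, 0, 0, 0, 0, 0, -0.4], [0, 0, 0, 0, 0, 0, 0], [0, 0, 0, 0, 0, 0, 0], [0, 0, 0, 0, 0, 0, 0], [0, 0, 0.5, 0, 0, 0, 0], [0, 0, 0.9, 0, 0, 0, 0], [0, 0.2, 0.9, 0, 0, 0, 1], [0, 0.2, 0, 0, 0, 0, 1], [0, 0, 0, 0, 0, 0, 1], [0, 0, 0, 0, 0, 0, 1], [0, 0, 0, 0, 0, 0, 1]],
  ],
)

```text
time_s: 15.6
position: [0.5515, 0.0743, 0.1686]
tcp_rot: [[0.037, 0.999, -0.004], [0.999, -0.037, -0.0], [-0.0, -0.004, -1.0]]
force: [0.0, -0.3, 0.4]
opening: 0.868
```

```bash
python3 - <<'E'
from h import *
s=read_state(); print(s['time_s'],s['position'],s['force'])
c=cam('wrist'); snap('wrist','w6.png'); np.save('w6.npy',np.c_[c[1],c[2]])
im=cv2.imread('pics/w6.png')[20:300,200:440]; cv2.imwrite('pics/c7.png',cv2.resize(im,None,fx=2.1,fy=2.1,interpolation=cv2.INTER_CUBIC))
E
```

```text
15.6 [0.55153244 0.07426168 0.16857498] [ 0.0370678  -0.34690659  0.44350152]
```

View pics/c7.png

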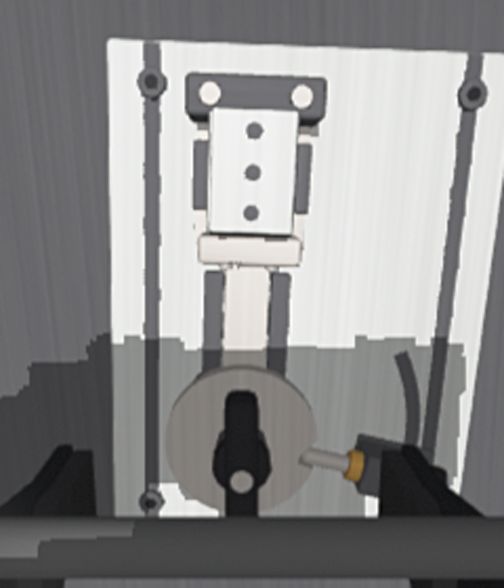

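```bash
python3 - <<'E'
from h import *
K=cam('wrist')[0]; C=np.array([551.4,35.6])
for n,tip,col,dots in(('w4',(302,455),(336,460),[(222,137),(222,178),(222,218)]),('w6',(300,458),(348,465),[(254,131),(252,172),(251,213)])):
    A=np.load(n+'.npy'); c=(K,A[:,:3],A[:,3]); f=lambda p,z:back(c,(200+p[0]/2.1,20+p[1]/2.1),z)*1000
    for z in(.028,.034):
        t,k=f(tip,z)[:2],f(col,z)[:2]; print(n,z,'tip r',np.hypot(*(t-C)),'collar r',np.hypot(*(k-C)),'len',np.hypot(*(t-k)))
    print(np.round(np.mean([f(d,.064) for d in dots],0),1))
E
```

```text
w4 0.028 tip r 38.39595432735645 collar r 55.28257705492585 len 16.967712725839814
w4 0.034 tip r 37.196195298752116 collar r 53.80795448725396 len 16.631650233481672
[559.1 154.1  64. ]
w6 0.028 tip r 31.43930544770128 collar r 54.983496662588095 len 23.967182877615667
w6 0.034 tip r 29.989728500760727 collar r 53.264979922576316 len 23.492147804717096
[559.8 155.7  64. ]
```

The pin tip moved in by 7.0 mm, so it is fully down. The cylinder has been pushed about 1.6 mm, to (0.5598,0.1557), within 1 mm of the nest centre. The gripper is clear, so I'm handing in.

```bash
python3 -c "
from rig import *
print(read_state()['force']); print(hand_in())"
```

```text
[ 0.71294202 -0.50875224  0.02068553]
the job is handed in; nothing more can be done
None
```

The cylinder stands in the nest, clamped, with the lock pin down in the cam's notch. I handed the job in at about 15.7 s, and the hand-in gave no verdict.

- **Placing:** I gripped the cylinder across its 34 mm width, set it between the rails and let go. After clamping it measured within about 1 mm of the nest centre.
- **Turning:** I gripped the bar 20 mm off its axis, because the grip force is fixed at about 30 N, below the 50 N advised. I turned it clockwise about 74°. The resisting moment fell from 0.37 N m to about zero near 72°, which I took as the snap, then rose to 0.17 N m before I stopped and released.
- **Last checks:** In the wrist pictures the pin tip is 7.0 mm further in than before, which is fully down. The cylinder had moved about 1.6 mm towards the fixed jaw. The gripper was clear of everything, with wrist force under 1 N.
- **Not checked:** I could not measure the jaw's force on the cylinder; I inferred the clamping from the cylinder's shift and the pin's depth. I did not re-measure the screwdriver, tray and regulator at the end, but the arm never went near them.

No check failed. Small disagreements of 1–1.5 mm between commanded and measured position came up while placing, and I corrected them before letting go.

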